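# Slide the sample tin under the analyser head and start the measurement

## Task

Slide the large sample tin across the bench, flat and without lifting or tipping it, until it stands entirely inside the white circle under the analyser's overhanging head. Then press the start button on top of the analyser all the way down and let it come back up. Do not knock the head, do not press the button before the tin is in place, and leave the small tin, the mouse and the jar where they are.

Things in the scene. Friction and masses are not known exactly. Their poses are not given: they have to be found in the camera images.
- tin: The large round lidded sample tin, plain steel, 104 mm diameter, 40 mm tall, about 0.45 kg, loose on the bench; too wide to grasp. Origin: centre of its underside; z up.
- small_tin: A similar but smaller steel tin, 64 mm diameter, 32 mm tall, loose; to be left alone. Origin: centre of its underside.
- mouse: Grey computer mouse, 105 x 58 x 30 mm, loose bystander. Origin: centre of its underside; x along its length.
- jar: Squat white screw-top jar with a blue cap, 64 mm diameter, 50 mm tall, loose bystander. Origin: centre of its underside.
- analyser: Benchtop gas analyser, fixed to the bench: a steel box with black frame bars. Origin: on the bench at the centre of the white circle, not in the box. In its frame (z up) the box spans x -135 to 135, y 95 to 325, z 0 to 233 mm. The tin is best brought in from its -y side, which is open, as are the x sides.
- spot (a point): Centre of the white circle marked on the bench under the head (line painted flat, inner diameter 124 mm, four ticks pointing outwards to 125 mm from the centre). On the bench surface; axes as the analyser's.
- head: The analyser's white overhanging head, fixed to the box; same origin and axes as the analyser. It spans x -58 to 58, y -71 to 100, z 150 to 215 mm, with a lens 9 mm proud of the underside above the circle's centre: the tin fits under it, an upright gripper does not.
- start (a joint): Travel of the start button: 0 m released, 0.006 m fully pressed. Spring-loaded, about 5 N fully down.
- start_top (a point): Centre of the top face of the round grey start button (34 mm diameter, in a black housing on top of the analyser box, 200 mm along the analyser's y from the circle centre); pressed straight down.
Mind the look-alikes: they are no part of the job. What is shaped like the tin but red, turquoise or yellow is not meant.

How it is judged:
By the outcome, as a careful person would: the job done as asked, in the order asked, and still so for the second after the job is handed in, with the robot touching nothing.
It also fails if it takes over 64 s, if anything falls off the work surface, if the arm or the gripper's body presses on something with over 40 N, if the wrist force passes 120 N, or if a joint passes its speed limit or range.

## Robot

A 6-joint arm with a two-finger parallel gripper is mounted at the origin on the work surface. World frame = base frame: x ahead of the robot, y to its left, z up, the work surface at z = 0. Lengths are in m, angles in rad, forces in N, time in s.
With the tool pointing down it reaches from about 0.375 to 0.975 m from the base axis. Payload 3.8 kg.
Tool frame: the origin (TCP) lies midway between the tips of the shut fingers; the grasp point (between the pads) lies 19 mm behind it; x points along the fingers, y is the direction in which the jaws open and shut, and the axes are right-handed (so a half turn about x gives the same grasp; the last joint's range is limited). The gripper opens to 88 mm and grips with 3 to 60 N. Pads are 18 mm wide; open, the fingers measure 123 mm over their backs; the gripper's body (75 mm by 187 mm) begins 45 mm behind the grasp point.
Start: joints at [1.235, 0.264, 1.604, -0, 1.274, -0.037], TCP at [0.199, 0.645, 0.239] pointing down, gripper open.
Joint ranges: [-2.63, 2.63], [-0.94, 2.18], [0.31, 2.57], [-1.31, 4.45], [0, 2.66], [-2.55, 2.55]. Speed limits (rad/s): [2.57, 2.57, 3.14, 3.14, 3.14, 3.14].

## Interface

Orientations are given as a rotation vector (axis times angle).
In Python, from cell import manip, inverse_kinematics, cams, order gives the robot as it stands. Calls block until the motion is done:
- manip.move_pose(position, orientation): joint-space move of the TCP to a pose.
- manip.move_linear(position, rate=0.15, rot=None): straight line of the TCP; rot=None keeps the orientation; rate is the mean speed in m/s.
- manip.set_joints(angles): joint-space move.
- manip.set_gripper(opening, force=None): finger opening in m; force is the grip in N (None keeps the last); returns when the fingers have stopped.
- manip.dwell(seconds).
- inverse_kinematics(position, orientation): joint angles nearest the present ones, or None.
- manip.state(): the state.
- cams.capture(name): name is "side" or "top" or "wrist"; returns a dict with "image" (400x640x3 uint8, blue, green, red), "z_map" (400x640 float32, m along the optical axis (not along the pixel's ray), 0 where there is no reading), "intrinsics" (3x3 intrinsics, pixels), "position" and "orientation" of the camera in the world; the wrist camera has in their place "T_tool_cam" (4x4, takes a point from camera to tool coordinates, whose origin is the TCP and whose axes are the tool frame's). Camera axes: x right, y down, z forward; pixel columns grow to the right and rows downward; lengths in m; the calibration is good to about 2 mm. A picture is of the moment at which its call begins: read the wrist's pose just before it.
A pose or a line that the arm cannot do raises manip.IKError and nothing moves.
- order.close_job(): hands the job in, once; it reports no verdict.
The state is a dict: "clock": time; "joint_pos": joint angles; "joint_velocities": joint speeds; "tau": joint torques, N m; "tool_pos": TCP position; "tcp_rot": TCP orientation; "contact_force": force on the tool from outside, world axes, zero at the start; "moment": the same for the moment, N m; "gripper_width": finger opening in m.
Only numpy, scipy, OpenCV 4.12 (cv2) and the standard library are available. Lean on these libraries where they do the work, as an engineer would, in place of code of your own. Each camera call takes 0.05 s, during which the arm holds its last target. There are 200 camera calls.

## Working session

There is one attempt and no reset: what is moved stays moved. The work goes in short steps, each a Python script; the robot and the scene stay as the last script left them, time stands still between calls to the robot, and variables do not carry over. Pictures are saved under pics/ and viewed, about 8 in all and at most 12, crops included, and the job is handed in when it is done.

```bash
mkdir -p pics; ls
cat > h.py <<'E'
import numpy as np, cv2
from scipy.spatial.transform import Rotation as R
from cell import manip, inverse_kinematics, cams, order
def cap(n):
    s=manip.state(); c=cams.capture(n)
    if n=="wrist":
        T=np.eye(4); T[:3,:3]=R.from_rotvec(s["tcp_rot"]).as_matrix(); T[:3,3]=s["tool_pos"]; c["T"]=T@c["T_tool_cam"]
    return c
E
python3 - <<'E'
from h import *
for n in("top","side"):
    c=cams.capture(n); cv2.imwrite(f"pics/{n}0.png",c["image"]); print(n,c["position"],c["orientation"],c["intrinsics"].tolist())
    np.savez(f"{n}0.npz",**c)
print(manip.state())
E
```

```text
pics
top [ 0.4919782  -0.11100824  1.29352363] [-2.18917939  2.14492608 -0.09364731] [[398.5812225994788, 0.0, 319.83466870276953], [0.0, 398.5812225994788, 200.7207801977885], [0.0, 0.0, 1.0]]
side [ 0.46447803 -1.3530695   1.0496708 ] [-2.18692751  0.1377742  -0.04405445] [[492.18780074019355, 0.0, 318.5433408759504], [0.0, 492.18780074019355, 203.604519762695], [0.0, 0.0, 1.0]]
{'clock': 0.1, 'joint_pos': array([ 1.23511914e+00,  2.64705801e-01,  1.60521726e+00, -2.50042987e-05,
        1.27369866e+00, -3.69038032e-02]), 'joint_velocities': array([ 0.00064856, -0.00134196, -0.00217801,  0.00015914, -0.00123212,
        0.00054491]), 'tau': array([-2.03757900e-04, -5.03604841e+01, -3.58072579e+01,  7.30758137e-02,
        2.33185315e-02, -8.01989199e-05]), 'tool_pos': array([0.19848807, 0.64449375, 0.23750454]), 'tcp_rot': array([ 0.23292942,  1.55839903, -0.23607823]), 'contact_force': array([-0.47605318, -0.10941923,  0.27867207]), 'moment': array([0.03182685, 0.00348521, 0.07528456]), 'gripper_width': 0.08788746442480029}
```

View pics/top0.png

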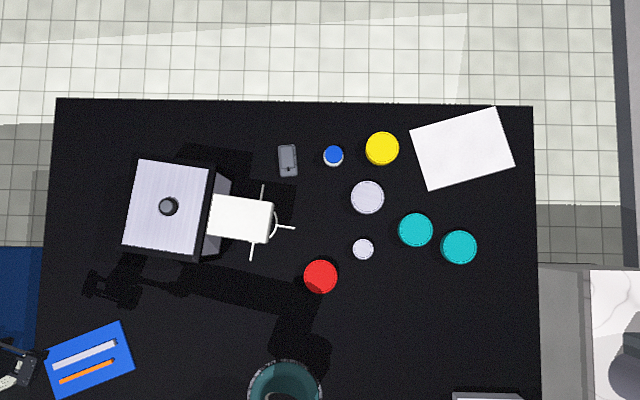

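View pics/side0.png

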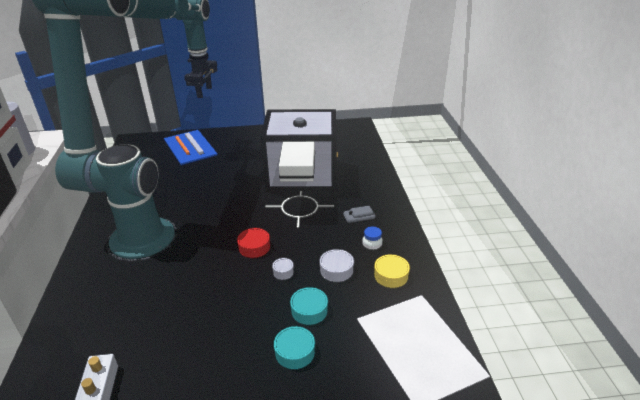

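Top view: the large tin is at about (367,197), the small tin (363,249), the circle's ticks around (257,222), the button (168,206), the red tin (321,276), and the jar (333,155). I'll zoom in on the circle.

```bash
cat >> h.py <<'E'
def px(c,u,v,z):
    """pixel -> world on plane z"""
    K=c["intrinsics"]
    if "T" in c: Rm,p=c["T"][:3,:3],c["T"][:3,3]
    else: Rm,p=R.from_rotvec(c["orientation"]).as_matrix(),c["position"]
    d=Rm@np.linalg.inv(K)@np.array([u,v,1.]); return p+d*(z-p[2])/d[2]
E
python3 - <<'E'
from h import *
t=dict(np.load("top0.npz"));s=dict(np.load("side0.npz"))
a=cv2.resize(t["image"][145:275,120:320],None,fx=4,fy=4,interpolation=cv2.INTER_CUBIC)[:, :800]
b=cv2.resize(s["image"][185:235,255:345],None,fx=8,fy=8,interpolation=cv2.INTER_CUBIC)
cv2.imwrite("pics/a.png",a);cv2.imwrite("pics/b.png",b)
def circ(c,x0,y0,x1,y1,lab,z,thr=120):
    g=c["image"][y0:y1,x0:x1].max(2)
    m=(g>thr).astype(np.uint8); cs,_=cv2.findContours(m,0,2); k=max(cs,key=cv2.contourArea); (u,v),r=cv2.minEnclosingCircle(k)
    e=cv2.fitEllipse(k); u,v=e[0];u+=x0;v+=y0; print(lab,u,v,r,px(c,u,v,z).round(4))
circ(t,345,175,390,220,"tin",.04); circ(t,350,236,378,263,"small",.032); circ(t,318,140,348,168,"jar",.05)
circ(t,300,255,342,298,"red",.04); circ(t,362,130,402,168,"yellow",.04); circ(t,396,212,435,249,"turq",.04)
print("mouse",px(t,288,160,.03))
print("btn",px(t,168,206,.25), t["z_map"][203:209:3,165:172:3])
# box-top edges
for n,p in dict(c1=(139,158),c2=(210,167),c3=(197,257),c4=(122,243)).items(): print(n,px(t,*p,.233).round(4))
E
```

```text
tin 366.9955081939697 196.90503692626953 16.763153076171875 [ 0.6282 -0.2458  0.04  ]
small 362.6831579208374 248.80068492889404 10.483119010925293 [ 0.4649 -0.2347  0.032 ]
jar 333.08940505981445 155.5115566253662 10.588425636291504 [ 0.7569 -0.1362  0.05  ]
red 320.1492557525635 276.12073516845703 17.112621307373047 [ 0.3781 -0.103   0.04  ]
yellow 381.67114067077637 147.85019874572754 17.241039276123047 [ 0.7868 -0.2912  0.04  ]
turq 415.4948196411133 229.46422004699707 16.9346981048584 [ 0.5287 -0.3984  0.04  ]
mouse [0.74371886 0.00824793 0.03      ]
btn [0.57085406 0.30050846 0.25      ] [[1.0515478 1.0467521 1.0514504]
 [1.0459256 1.0462918 1.0456921]]
c1 [0.7011 0.3937 0.233 ]
c2 [0.6801 0.1994 0.233 ]
c3 [0.4385 0.2225 0.233 ]
c4 [0.4711 0.4242 0.233 ]
```

View pics/a.png

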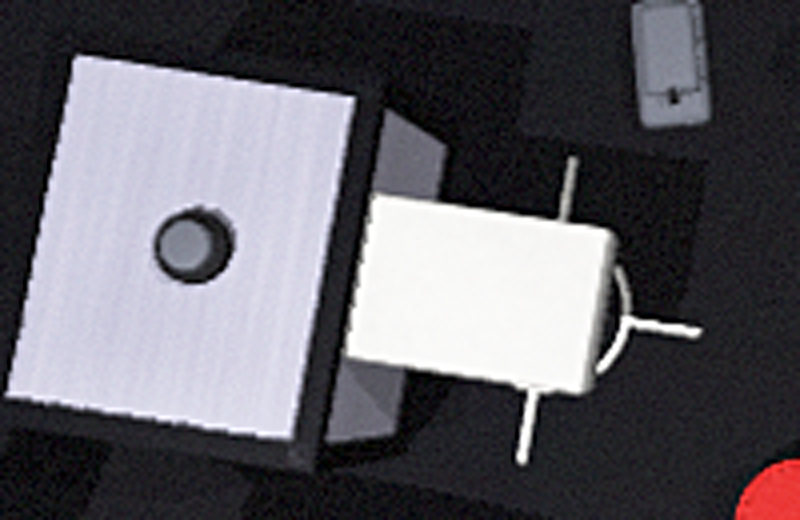

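View pics/b.png

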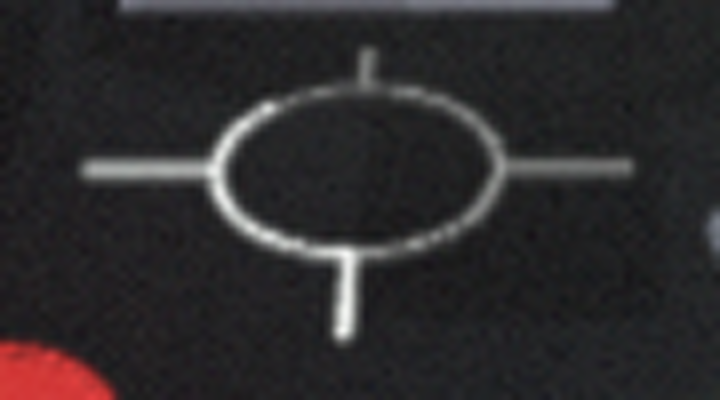

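The crops give the tick ends: top (573,157), (521,463), (700,332) and side (82,169), (633,167), (343,340), (368,47). Next I'll triangulate them and check the IK for a two-finger cradle push, near-upright at first and tilted as it reaches the head.

```bash
cat >> h.py <<'E'
def rot(d,tilt):
    """tool x down, leaning forward along unit d by tilt from vertical; jaws horizontal, perpendicular to d"""
    d=np.array([*d,0.]); x=d*np.sin(tilt)-np.array([0,0,np.cos(tilt)])
    y=np.cross([0,0,1.],d); return [R.from_matrix(np.c_[x,s*y,np.cross(x,s*y)]).as_rotvec() for s in(1,-1)]
E
python3 - <<'E'
from h import *
t=dict(np.load("top0.npz"));s=dict(np.load("side0.npz"))
q=lambda c,u,v,f,x0,y0: px(c,(u+.5)/f-.5+x0,(v+.5)/f-.5+y0,0)
A=[q(t,*p,4,120,145) for p in((573,157),(521,463),(700,332))]
B=[q(s,*p,8,255,185) for p in((633,167),(82,169),(343,340),(368,47))]
for X in(A,B):
    m=(X[0]+X[1])/2; print("spot",m.round(4),"xlen",np.linalg.norm(X[0]-X[1]).round(4),"yaw x",np.degrees(np.arctan2(*(X[0]-X[1])[1::-1])).round(2),"-ylen",(X[2]-m).round(4))
print((B[2]+B[3])/2)
bt=q(t,187,246,4,120,145); print("btn", px(t,(187.5)/4-.5+120,(246.5)/4-.5+145,1.2935-1.046))
# tin & ring in side image: tin top
g=s["image"][240:285,315:360].max(2)
spot=(A[0]+A[1]+B[0]+B[1])[:2]/4; tin=np.array([.6282,-.2458])
d=spot-tin; L=np.linalg.norm(d); d/=L; print("spot",spot,"d",d,L,"ang",np.degrees(np.arctan2(d[1],d[0])))
J=manip.state()["joint_pos"]
for tl in (0,15,25,42):
  for r in rot(d,np.radians(tl)):
    for b in(tin-d*.1,spot-d*.055):
      k=inverse_kinematics([*b,.016],r); print(tl,None if k is None else k.round(2))
E
```

```text
spot [0.5442 0.1079 0.    ] xlen 0.2513 yaw x -7.61 -ylen [-0.0164 -0.1246  0.    ]
spot [0.5426 0.1071 0.    ] xlen 0.2521 yaw x -7.83 -ylen [-0.0166 -0.1256  0.    ]
[0.54110273 0.0931994  0.        ]
btn [0.57062528 0.3057837  0.2475    ]
spot [0.54340385 0.10747748] d [-0.23339783  0.97238133] 0.3633116628328085 ang 103.49719894514816
0 [-0.52  0.57  1.62 -0.    0.96  2.39]
0 None
0 [-0.52  0.57  1.62 -0.    0.96 -0.75]
0 [ 0.05  0.29  2.03  0.    0.82 -0.18]
15 [-0.6   0.68  1.46  0.19  1.2   2.22]
15 None
15 [-0.6   0.68  1.46  0.19  1.2  -0.92]
15 [-0.1   0.33  2.    0.31  0.92 -0.54]
25 [-0.64  0.77  1.35  0.28  1.38  2.16]
25 [-0.19  0.39  1.96  0.47  1.03  2.43]
25 [-0.64  0.77  1.35  0.28  1.38 -0.98]
25 [-0.19  0.39  1.96  0.47  1.03 -0.72]
42 [-0.7   0.94  1.16  0.41  1.67  2.11]
42 [-0.31  0.53  1.89  0.65  1.24  2.21]
42 [-0.7   0.94  1.16  0.41  1.67 -1.03]
42 [-0.31  0.53  1.89  0.65  1.24 -0.93]
```

```bash
cat >> h.py <<'E'
spot=np.array([.5434,.1075]); ya=np.array([.134,.991])/np.hypot(.134,.991); tin=np.array([.6282,-.2458])
def st(m=""):
    s=manip.state(); print(m,round(s["clock"],2),s["tool_pos"].round(4),s["contact_force"].round(1),round(s["gripper_width"],4))
E
python3 - <<'E'
from h import *
p=manip.state()["tool_pos"]; manip.move_linear([p[0],p[1],.46],.25); st("up")
b=tin-ya*.075; r=rot(ya,np.radians(15))[1]
manip.move_pose([*b,.40],r); st("over")
manip.set_gripper(.070)
manip.move_linear([*b,.10],.2); 
c=cap("side"); cv2.imwrite("pics/s1.png",cv2.resize(c["image"][150:330,200:420],None,fx=3,fy=3))
st("low")
E
```

```text
up 1.13 [0.1984 0.6441 0.4581] [-0.5  0.4 -0.1] 0.0879
over 4.81 [ 0.6185 -0.3193  0.4001] [ 0.4 -0.5  0.9] 0.0883
low 6.97 [ 0.6191 -0.3208  0.1017] [ 0.6 -0.1 -0. ] 0.0699
```

View pics/s1.png

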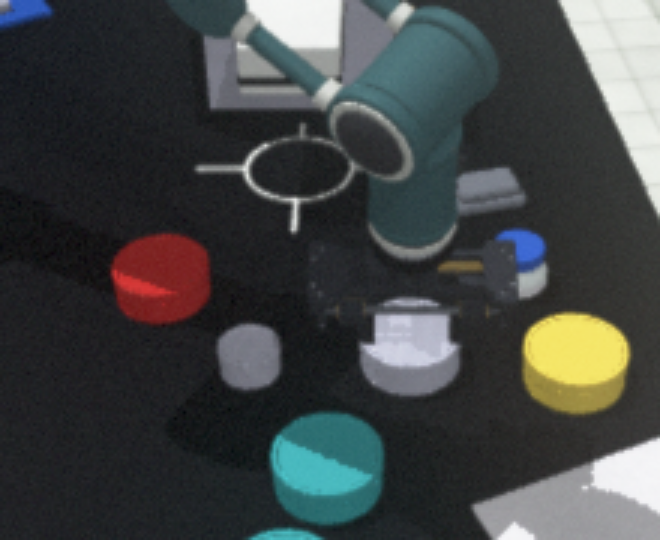

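Run:
```python
from h import *
s=manip.state(); M=R.from_rotvec(s["tcp_rot"]).as_matrix(); print(M.round(2))
c=dict(np.load("side0.npz")); Rm=R.from_rotvec(c["orientation"]).as_matrix()
def pr(P):
    q=c["intrinsics"]@Rm.T@(np.array(P)-c["position"]); q=q[:2]/q[2]; return ((q-[200,150])*3).round()
p=s["tool_pos"]
for k in(0,.064,.2): print(k,pr(p-M[:,0]*k), pr(p-M[:,0]*k+M[:,1]*.09),pr(p-M[:,0]*k-M[:,1]*.09))
print(pr([*tin,.04]))
```

```text
[[ 0.04  0.99 -0.13]
 [ 0.25 -0.13 -0.96]
 [-0.97  0.   -0.26]]
0 [411. 334.] [506. 334.] [316. 335.]
0.064 [411. 296.] [510. 296.] [313. 296.]
0.2 [412. 205.] [519. 204.] [305. 205.]
[409. 329.]
```

The view agrees with the projected TCP: the fingers straddle just behind the tin, with the tin's lid visible between them at (411,330). I'll descend and push most of the way.

Run:
```python
from h import *
b=tin-ya*.075; M=lambda a: rot(ya,np.radians(a))[1]
manip.move_linear([*b,.018],.08); st("down")
b=tin-ya*.046; manip.move_linear([*b,.018],.04); st("contact")
d=spot-tin
f=[.33,.6,.8]; ti=[24,34,42]
for k,a in zip(f,ti):
    manip.move_linear([*(tin+d*k-ya*.046),.018],.06,M(a)); st(k)
c=cap("side"); cv2.imwrite("pics/s2.png",cv2.resize(c["image"][130:290,220:420],None,fx=4,fy=4))
c=cap("top"); cv2.imwrite("pics/t2.png",cv2.resize(c["image"][150:270,200:400],None,fx=4,fy=4))
```

```text
down 8.14 [ 0.6187 -0.3205  0.0188] [-0.5 -0.2 -0.1] 0.0699
contact 9.02 [ 0.6221 -0.2914  0.018 ] [ 1.3  0.2 -0.4] 0.0701
0.33 11.17 [ 0.5941 -0.1749  0.0181] [ 0.2 -1.5 -1.9] 0.0702
0.6 12.95 [ 0.5712 -0.0795  0.0181] [-0.4 -2.  -2.6] 0.0703
0.8 14.31 [ 0.5542 -0.0087  0.0182] [-0.8 -0.6 -1.7] 0.0694
```

View pics/s2.png

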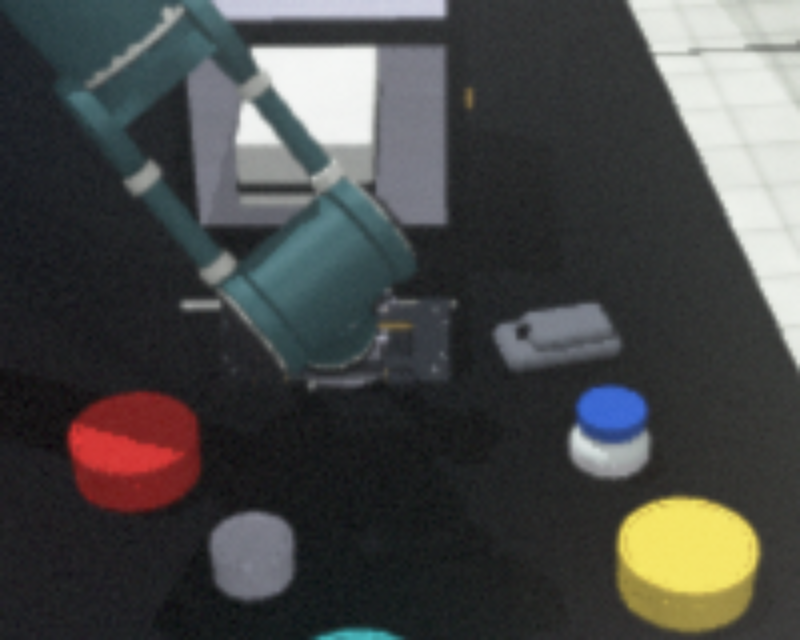

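View pics/t2.png

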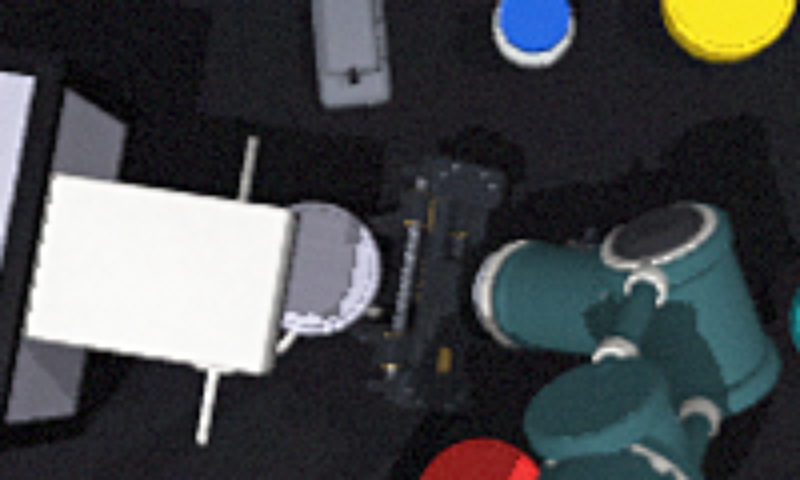

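The tin is partly under the head: its right edge is at (380,268) in the crop, its top and bottom edges at (320,203) and (330,335), and its centre at about (314,269). The bystanders are in place. I'll compute where it is.

Run:
```python
from h import *
t=dict(np.load("top0.npz"))
q=lambda u,v,z: px(t,(u+.5)/4-.5+200,(v+.5)/4-.5+150,z)
# fit circle, radius .052, to rim points
P=np.array([q(*p,.04)[:2] for p in((380,268),(320,203),(355,219),(374,243),(372,298),(355,323),(330,335))])
from scipy.optimize import least_squares
s=least_squares(lambda c:np.hypot(*(P-c).T)-.052,P.mean(0)); print(s.x,s.fun.round(4))
e=s.x-spot; xa=np.array([ya[1],-ya[0]]); print("tin rel spot, analyser x,y:",e@xa,e@ya)
g=manip.state()["tool_pos"][:2]-spot; print("tcp rel:",g@xa,g@ya)
```

```text
[0.55851124 0.03343043] [ 0.0002  0.0013 -0.0003 -0.     -0.001   0.001   0.0007]
tin rel spot, analyser x,y: 0.02490009993317319 -0.07137672189927541
tcp rel: 0.02624040648613969 -0.11376063783618734
```

Run:
```python
from h import *
xa=np.array([ya[1],-ya[0]])
manip.move_linear([*(spot+xa*.0013-ya*.0425),.018],.04); st("in"); manip.dwell(.2)
manip.move_linear([*(spot-ya*.10),.018],.08); st("back")
manip.move_linear([*(spot-ya*.22),.16],.2); st("off")
r=rot(ya,np.radians(30))[1]
c=cap("wrist"); cv2.imwrite("pics/w3.png",c["image"]); np.savez("w3.npz",**c)
t=cap("top"); cv2.imwrite("pics/t3.png",cv2.resize(t["image"][150:270,200:400],None,fx=4,fy=4))
```

```text
in 16.45 [0.539  0.0651 0.018 ] [ 1.6 -2.1 -2.2] 0.0699
back 17.52 [0.5299 0.0084 0.018 ] [0.3 0.2 0. ] 0.0698
off 18.6 [ 0.5132 -0.1096  0.1591] [ 0.1 -0.9 -1.1] 0.0702
```

View pics/w3.png

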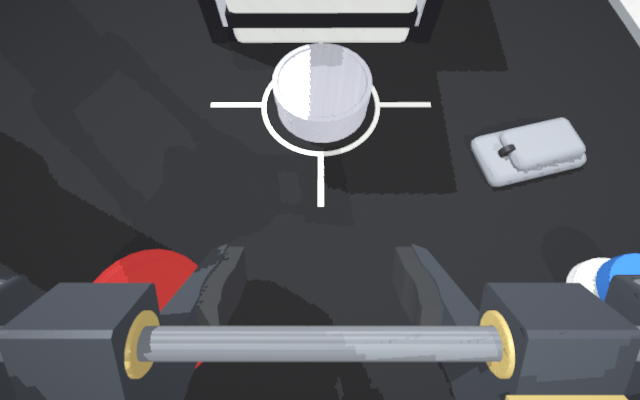

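The wrist view shows the tin inside the ring: the tick ends are at (210,104), (431,104) and (321,207), the tin's near edge at (322,142) and the ring's inner near edge at about (321,151). I'll measure how far it is off centre.

Run:
```python
from h import *
c=dict(np.load("w3.npz")); xa=np.array([ya[1],-ya[0]])
L,Rr,N=[px(c,*p,0)[:2] for p in((210,104),(431,104),(321,207))]
o=(L+Rr)/2; print("spot",o,np.linalg.norm(L-Rr),np.linalg.norm(N-o))
f=lambda n,u,v,z: print(n,((w:=px(c,u,v,z)[:2]-o)@xa).round(4),(w@ya).round(4))
f("ring near in",321,151,0);f("ring left in",265,104,0);f("ring right in",377,104,0)
f("tin near base",322,142,0);f("tin top left",272,82,.04);f("tin top right",373,82,.04);f("tin top far",322,43,.04);f("tin top near",322,122,.04)
cv2.imwrite("pics/w3c.png",cv2.resize(c["image"][30:170,240:400],None,fx=5,fy=5,interpolation=cv2.INTER_CUBIC)[:600])
```

```text
spot [0.54384802 0.10975251] 0.2533287736008754 0.12713022077193417
ring near in 0.0007 -0.0623
ring left in -0.0635 -0.0
ring right in 0.0649 0.0
tin near base 0.0018 -0.051
tin top left -0.0502 -0.0036
tin top right 0.0545 -0.0036
tin top far 0.0017 0.0511
tin top near 0.0016 -0.0535
```

View pics/w3c.png

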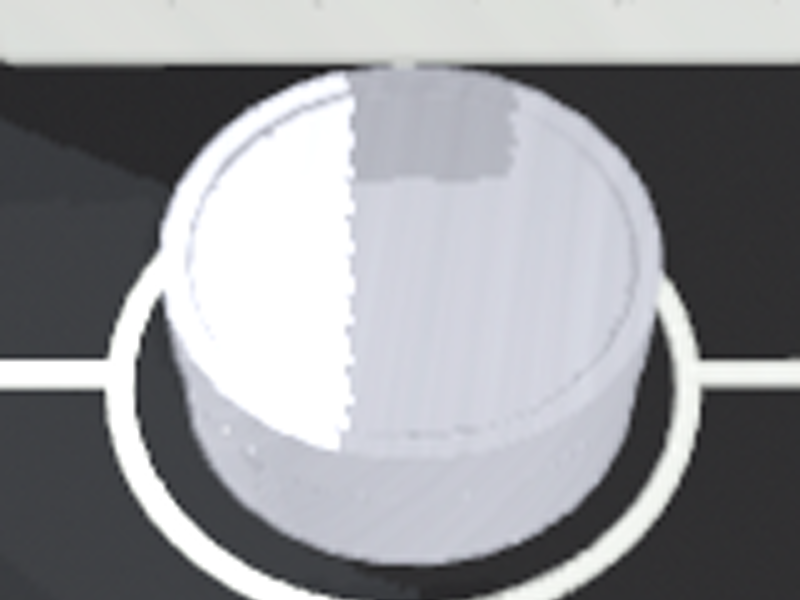

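The tin is centred to about 2 mm, with roughly 10 mm of margin to the ring all round. Next is the button.

Run:
```python
from h import *
p=manip.state()["tool_pos"]; manip.move_linear([p[0],p[1]-.05,.44],.25)
manip.set_gripper(0.0,10); b=[.5706,.3065]
r=min((x for x in rot(ya,0)+rot([-ya[1],ya[0]],0) if inverse_kinematics([*b,.24],x) is not None), key=lambda x:np.abs(inverse_kinematics([*b,.24],x)-manip.state()["joint_pos"]).max())
manip.move_pose([*b,.44],r); st("over")
manip.move_linear([*b,.30],.15)
manip.move_linear([*b,.256],.05); manip.dwell(.2); st("near")
F0=manip.state()["contact_force"][2]
z=.256
while z>.236:
    z-=.001; manip.move_linear([*b,z],.02); manip.dwell(.05); s=manip.state(); f=s["contact_force"][2]-F0
    print(round(z,3),s["tool_pos"][2].round(4),round(f,1))
    if f>14: break
```

```text
over 22.82 [0.571  0.3053 0.4397] [ 0.2 -0.2 -0.4] 0.0007
near 25.13 [0.5708 0.3066 0.2565] [ 0.1  1.  -0.5] 0.0003
0.255 0.255 0.9
0.254 0.2539 0.7
0.253 0.2529 0.4
0.252 0.2523 1.3
0.251 0.2512 1.9
0.25 0.2502 2.8
0.249 0.2492 2.7
0.248 0.2482 4.6
0.247 0.2472 5.4
0.246 0.2464 6.1
0.245 0.2464 10.4
0.244 0.2463 12.7
0.243 0.2462 15.7
```

The force rose with the spring over about 6 mm (0.2525 to 0.2464) and then hit a hard stop, so the button is fully down. I'll release, move clear and check.

Run:
```python
from h import *
b=[.5706,.3065]; manip.dwell(.2)
manip.move_linear([*b,.30],.06); manip.move_linear([*b,.44],.2); st("up")
p=[.35,.35]
q=manip.state()["joint_pos"].copy(); q[0]+=.75; manip.set_joints(q); manip.dwell(.3); st("away")
t=cap("top"); s=cap("side")
print("button z depth",np.median(t["z_map"][204:208,166:170]), "before",np.median(np.load("top0.npz")["z_map"][204:208,166:170]))
a=cv2.resize(t["image"][140:280,110:400],(800,386)); bb=cv2.resize(s["image"][100:290,230:450],None,fx=1.1,fy=1.1)
o=np.zeros((600,800,3),np.uint8); o[:386]=a; o[386:386+209,:242]=bb[:209]
z=cv2.resize(s["image"][170:230,255:345],(313,209)); o[386:595,250:563]=z
cv2.imwrite("pics/f.png",o)
```

```text
up 31.18 [0.5702 0.3063 0.4383] [-0.4 -0.2 -0.8] 0.0003
away 33.22 [0.2092 0.6126 0.4383] [ 0.1 -0.4 -0.1] 0.0005
button z depth 1.0479089 before 1.047519
```

View pics/f.png

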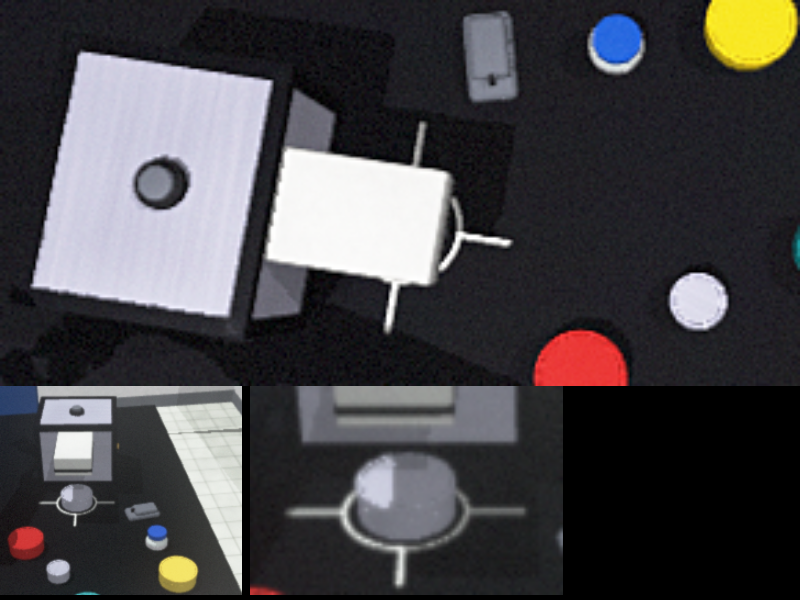

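The tin stands inside the ring (side crop, about (405,497)), the button is back up, and the bystanders haven't moved. I'm handing it in.

```bash
python3 -c "
from h import *
order.close_job(); st()"
```

```text
the job is handed in; nothing more can be done
the job is handed in; nothing more can be done
```

The tin is inside the white circle under the head, and the start button was then pressed fully down and came back up. I handed the job in at about 33 s on the robot's clock, against the 64 s limit.

- **Tin:** I slid it flat along the bench between the two spread fingers, tilting the gripper to stay clear of the head. The wrist camera then put it about 2 mm off the circle's centre, with roughly 10 mm of margin to the ring. The measured contact force stayed at a few newtons.
- **Button:** I pressed it with the fingers shut. The spring force built to about 6 N over 6 mm of travel, then met a hard stop, where I pressed to about 16 N. After I lifted off, the top camera's depth reading was back within 0.4 mm of where it started.
- **Last pictures:** The tin is still inside the ring, and the small tin, mouse and jar look unmoved, though I judged those three by eye. The arm was clear of everything.

No check failed. The only disagreement was in the circle's centre, which differed by 2–3 mm between the cameras' estimates, well inside the margin.

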